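Post the film tin through the drop box's sprung flap

ROBOT

A 7-joint arm with a two-finger parallel gripper is mounted at the origin on the work surface. World frame = base frame: x ahead of the robot, y to its left, z up, the work surface at z = 0. Lengths are in m, angles in rad, forces in N, time in s.
With the tool pointing down it reaches from about 0.425 to 0.875 m from the base axis. Payload 4.7 kg.
Tool frame: the origin (TCP) lies midway between the tips of the shut fingers; the grasp point (between the pads) lies robot.hold_point_z behind it (robot.hold_point_z is the distance from the TCP to the grasp point, in m); z points along the fingers, x is the direction in which the jaws open and shut, and the axes are right-handed (so a half turn about z gives the same grasp; the last joint's range is limited). The gripper opens to 85 mm and grips with 20 to 120 N. Pads are 22 mm wide; open, the fingers measure 114 mm over their backs; the gripper's body (76 mm by 85 mm) begins 54 mm behind the grasp point. The pads swing forward as they close: fully open they stand 13 mm farther back than shut.
Start: joints at [0.014, 0.321, -0.07, 1.45, 0.023, 1.371, -0.057], TCP at [0.65, -0, 0.231] pointing down, gripper open.
Joint ranges: [-2.86, 2.86], [-0.3, 2.09], [-1.38, 1.24], [0.06, 2.45], [-1.56, 4.7], [0.09, 2.05], [-2.69, 2.69]. Speed limits (rad/s): [2.57, 2.57, 3.14, 3.14, 3.14, 3.14, 3.14].

INTERFACE

Orientations are given as a unit quaternion [x, y, z, w].
In Python, from cell import robot gives the robot as it stands. The module is installed in compiled form; this text tells all that it offers. Calls block until the motion is done:
- robot.move_ptp(position, orientation): joint-space move of the TCP to a pose.
- robot.movel(position, attitude=None, v=0.15): straight line of the TCP; attitude=None keeps the orientation; v is the mean speed in m/s.
- robot.move_joints(angles): joint-space move.
- robot.command_gripper(opening, grip_force=None): finger opening in m; grip_force is the grip in N (None keeps the last); returns when the fingers have stopped.
- robot.pause(seconds).
- robot.inverse_kinematics(position, orientation): joint angles nearest the present ones, or None.
- robot.sense(): the state.
- robot.grab_frame(name): name is "scene" or "side" or "wrist"; returns (picture, depth): 480x640x3 uint8, blue, green, red; 480x640 float32, m along the optical axis (not along the pixel's ray), 0 where there is no reading.
- robot.camera_params(name): a dict with "K" (3x3 intrinsics, pixels), "pose" (4x4, takes a point from camera to world coordinates). Camera axes: x right, y up, looking along -z (the intrinsics and any distortion apply to the point x, -y, -z); pixel columns grow to the right and rows downward; lengths in m; the calibration is good to about 2 mm. A picture is of the moment at which its call begins: read the wrist's pose just before it. camera_params takes no time and is no camera call; for the wrist camera it gives the pose at the moment of the call.
A pose or a line that the arm cannot do raises robot.PlanningError and nothing moves.
- robot.finish_job(): hands the job in, once; it reports no verdict.
The state is a dict: "time": time; "joint_positions": joint angles; "joint_velocities": joint speeds; "effort": joint torques, N m; "position": TCP position; "ee_rot": TCP orientation; "wrist_force": force on the tool from outside, world axes, zero at the start; "moment": the same for the moment, N m; "gripper_width": finger opening in m.
Only numpy, scipy, OpenCV 4.12 (cv2) and the standard library are available. Lean on these libraries where they do the work, as an engineer would, in place of code of your own. Each camera call takes 0.05 s, during which the arm holds its last target. There are 200 camera calls.

TASK

Post the small film tin into the drop box without picking it up: push the self-closing flap down with one fingertip and keep it held open while the other finger pushes the tin along its channel and off the end of the ledge, so that it drops inside. Once the tin has dropped in, take the hand away and let the flap close fully by itself. Never lift the tin, and leave the flat tin on the ledge and everything else where it stands.

Things in the scene. Friction and masses are not known exactly. Their poses are not given: they have to be found in the camera images.
- dropbox: Grey sheet-metal film drop box, fixed, hollow, inner floor at z = 6 mm. Origin at table height, right below the line where its low front ledge ends and its raised flap begins; +x from ledge to flap (the way the tin goes), +y left, +z up. Ledge: top at z = 105 mm, x -110 to 0, y -90 to 85. Rear part: top at z = 140, x 0 to 140, same y; the flap is let into that top.
- shaft_mouth (a point): Centre of the open shaft under the flap, box frame x 61, y 10, z 140 mm; axes as the box. The shaft is x 0 to 122, y -45 to 65 mm of the box frame and leads into the box; solid deck lies left, right and behind it. In front, at the ledge, only the flap's lip shuts it.
- channel_end (a point): Middle of the channel's floor where the ledge ends: box frame x 0, y -15, z 105 mm; axes as the box. Two rails on the ledge, 4 mm thick, 8 mm high, x -104 to -2, form the channel, 40 mm wide, in which the tin stands; it runs along x straight to the shaft. This point is 80 mm from the hinge line and 35 mm below the shut flap's top.
- flap (a joint): Angle of the self-closing flap: 0 shut (level, top at z = 140 mm), growing as its right side is pushed down into the box; stop at 1.1. To let the tin drop it must be open 0.5 rad or more. A spring shuts it when let go: about 0.09 N m at 0, 0.21 N m at 1 rad, so some 3 to 10 N on a fingertip 20 to 40 mm from the hinge.
- flap_hinge (a point): Middle of the flap's hinge, which runs along box x at y 65, z 140 mm (left side); this point at x 61 does not move. The flap: plain smooth aluminium plate, 3 mm thick, x 2 to 120, y -42 to 65 mm when shut. It is slippery: the tin slides off it to the right, into the box.
- flap_lip (a point): Point on the flap's top at its front edge, in line with the channel, 80 mm from the hinge; sinks with the flap (box frame x 2, y -15, z 140 mm when shut). Below this edge, along its whole width, hangs a lip 33 mm deep that shuts off the channel's end: against the shut flap the tin is only stopped and cannot open it.
- tin: The small film tin: closed plain aluminium cylinder, 32 mm across, 26 mm high, about 0.11 kg, standing loose in the channel on the ledge, its leading rim 2 to 18 mm short of the ledge's end. Origin: centre of its underside.
- tin_center (a point): Centre of the small film tin, 13 mm above its underside.
- flat_tin: Wider, flatter closed steel tin, 43 mm across, 20 mm high, standing loose on the ledge of the drop box beside the channel, on the hinge side. Origin: centre of its underside. To be left alone.
- brown_bottle: Brown glass bottle, 68 mm across, 170 mm tall, standing on the table. Origin: centre of its underside. To be left alone.
- black_bottle: Black plastic bottle, 60 mm across, 160 mm tall, standing on the table. Origin: centre of its underside. To be left alone.
- beaker: White open beaker, 72 mm across, 90 mm tall, standing on the table. Origin: centre of its underside. To be left alone.
- loupe: Black focusing loupe, 48 mm across, 52 mm tall, standing on the table. Origin: centre of its underside. To be left alone.
- dev_tank: Black round film developing tank, 92 mm across, 115 mm tall, standing on the table. Origin: centre of its underside. To be left alone.
- tape_roll: White roll of tape, 90 mm across, 20 mm high, lying on the table. Origin: centre of its underside. To be left alone.

How it is judged:
By the outcome, as a careful person would: the job done as asked, in the order asked, and still so for the second after the job is handed in, with the robot touching nothing.
It also fails if it takes over 35 s, if anything falls off the work surface, if the arm or the gripper's body presses on something with over 40 N, if the wrist force passes 120 N, or if a joint passes its speed limit or range.

## Working session

There is one attempt and no reset: what is moved stays moved. The work goes in short steps, each a Python script; the robot and the scene stay as the last script left them, time stands still between calls to the robot, and variables do not carry over. Pictures are saved under pics/ and viewed, about 8 in all and at most 12, crops included, and the job is handed in when it is done.

```bash
mkdir -p pics; ls
python3 - <<'E'
from cell import robot
import cv2,numpy as np
ims=[]
for n in("scene","side","wrist"):
    p=robot.camera_params(n);im,d=robot.grab_frame(n)
    np.savez(f'{n}0.npz',im=im,d=d,**p)
    print(n,p['K'].tolist(),np.round(p['pose'],3).tolist(), {k:v for k,v in p.items() if k not in('K','pose')})
    cv2.imwrite(f'pics/{n}0.png',im)
print(robot.sense(),robot.hold_point_z)
E
```

```text
pics
scene [[552.7091140594518, 0.0, 315.3943165415612], [0.0, 552.7091140594518, 239.71890637761484], [0.0, 0.0, 1.0]] [[-0.827, -0.283, 0.485, 1.317], [0.561, -0.454, 0.692, 1.065], [0.024, 0.845, 0.534, 0.928], [0.0, 0.0, 0.0, 1.0]] {}
side [[607.608525716304, 0.0, 317.3674896471379], [0.0, 607.608525716304, 242.74148625947436], [0.0, 0.0, 1.0]] [[0.788, 0.448, -0.423, -0.017], [-0.616, 0.557, -0.558, -0.778], [-0.015, 0.7, 0.714, 1.077], [0.0, 0.0, 0.0, 1.0]] {}
wrist [[366.7923814506224, 0.0, 323.93565228134713], [0.0, 366.7923814506224, 236.6866103619577], [0.0, 0.0, 1.0]] [[1.0, -0.001, 0.002, 0.649], [-0.0, 0.962, 0.274, 0.07], [-0.002, -0.274, 0.962, 0.372], [0.0, 0.0, 0.0, 1.0]] {}
{'time': 0.15, 'joint_positions': array([ 0.0140925 ,  0.32162767, -0.07008817,  1.4513588 ,  0.02260976,
        1.3708072 , -0.05689423]), 'joint_velocities': array([ 0.00120247, -0.00201558,  0.00232589, -0.0027195 ,  0.00142697,
       -0.00155952, -0.0004831 ]), 'effort': array([ 4.86840745e-04, -4.94090402e+01, -3.82246608e-01, -3.14684451e+01,
        1.31496685e-02,  8.20941757e-03, -6.77807677e-07]), 'position': array([ 6.49608372e-01, -4.18203673e-05,  2.30509123e-01]), 'ee_rot': array([ 9.99999750e-01,  2.10181809e-05, -7.05715336e-04,  4.68873884e-05]), 'wrist_force': array([-0.39697136, -0.65736884, -1.26932425]), 'moment': array([ 0.01248107,  0.00440722, -0.00548672]), 'gripper_width': 0.08512613717460688} 0.0187
```

View pics/scene0.png

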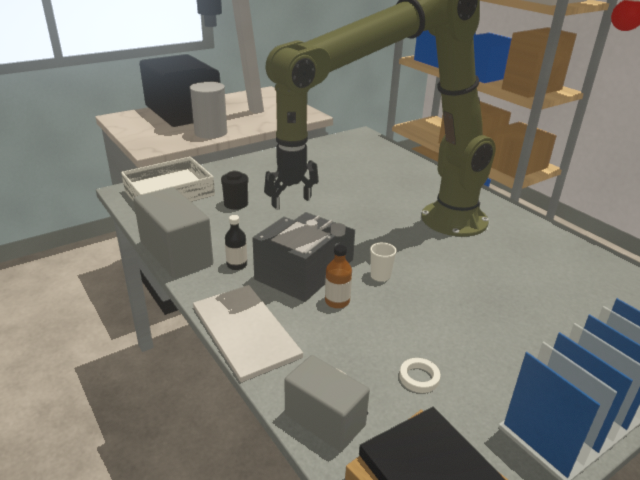

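View pics/wrist0.png

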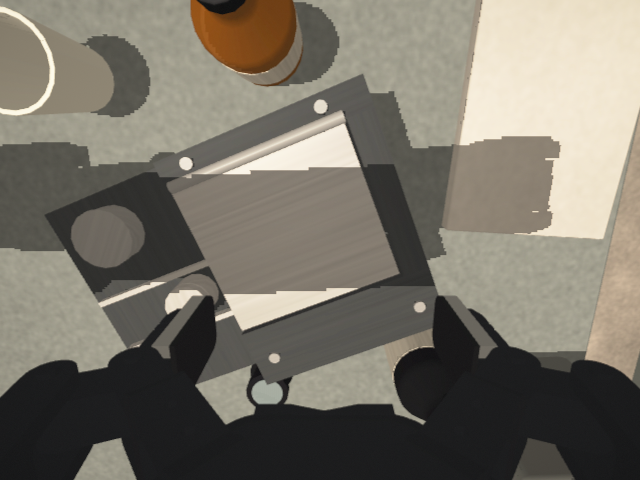

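The wrist view has the box in full: screws at (186,163), (320,107), (419,307) and (274,358), the flap in the middle, the flat tin at (108,236). The small tin at (190,290) is partly behind a finger. The channel runs lower-left to right at about 20° yaw.

```bash
cat > h.py <<'E'
import numpy as np
def ray(p,uv,z):
    K=p['K'];T=p['pose'];r=np.linalg.inv(K)@np.array([uv[0],uv[1],1.]);d=T[:3,:3]@(r*[1,-1,-1]);o=T[:3,3]
    return o+d*(z-o[2])/d[2]
def cloud(p,d):
    v,u=np.mgrid[:480,:640];K=p['K'];x=(u-K[0,2])/K[0,0]*d;y=(v-K[1,2])/K[1,1]*d
    return np.stack([x,-y,-d],-1)@p['pose'][:3,:3].T+p['pose'][:3,3]
def fit(B,W):  # box xy -> world xy
    B=np.array(B,float);W=np.array(W);b=B-B.mean(0);w=W-W.mean(0)
    a=np.arctan2((b[:,0]*w[:,1]-b[:,1]*w[:,0]).sum(),(b*w).sum());R=np.array([[np.cos(a),-np.sin(a)],[np.sin(a),np.cos(a)]])
    t=W.mean(0)-R@B.mean(0);return a,t,W-(B@R.T+t)
E
python3 - <<'E'
from h import *
import cv2
p=np.load('wrist0.npz');C=cloud(p,p['d'])
for n,uv in dict(deck=(240,155),deck2=(350,320),flap=(300,230),ledge=(160,195),flat=(108,236),tin=(190,292)).items(): print(n,np.round(C[uv[1],uv[0]]*1000,1))
B=[(.002,-.042),(.120,-.042),(.140,.085),(.14,-.09),(-.11,.085)]
uv=[(243,331),(399,271),(364,75),(437,290),(47,214)];z=[.14]*4+[.105]
W=[ray(p,q,h)[:2] for q,h in zip(uv,z)]
a,t,r=fit(B,W);print(np.degrees(a),t*1000,np.round(r*1000,1))
s=[(186,163),(320,107),(419,307),(274,358)]
R=np.array([[np.cos(a),-np.sin(a)],[np.sin(a),np.cos(a)]])
for q in s: print('screw',np.round((ray(p,q,.14)[:2]-t)@R*1000,1))
# depth-based deck top edges & objects in box frame
xy=(C[...,:2]-t)@R; 
for n,lo,hi in(('deck',.136,.144),('ledge',.102,.108),('flat',.121,.128),('tin',.128,.134)):
    m=(p['d']>0)&(C[...,2]>lo)&(C[...,2]<hi)&(abs(xy[...,0]-.02)<.18)&(abs(xy[...,1])<.13)
    if n in('flat','tin'): m&=xy[...,0]<-.003
    m=cv2.morphologyEx(m.astype('uint8'),cv2.MORPH_OPEN,np.ones((3,3)))>0
    q=xy[m]*1000;print(n,m.sum(),np.percentile(q,[1,50,99],axis=0).round(1).tolist(),q.mean(0).round(1))
E
```

```text
deck [597.5  56.2 142.6]
deck2 [667.4 -58.4 138.2]
flap [633.2   8.  139.8]
ledge [649.5  69.7 372.2]
flat [496.4  -0.8 123.4]
tin [552.8 -40.5 130.4]
23.41932012377685 [572.4971193  -24.15704871] [[  0.3  -4.3]
 [  0.3  -5.6]
 [  5.1  -7.6]
 [-10.3  16.6]
 [  4.5   0.9]]
screw [21.2 73. ]
screw [111.  70.]
screw [121.6 -77.9]
screw [ 11.3 -74.7]
deck 51637 [[1.5, -92.7], [71.9, 4.5], [137.9, 78.3]] [71.   0.4]
ledge 14111 [[-109.8, -89.6], [-49.1, 21.3], [102.4, 120.2]] [-53.1  17.9]
flat 2998 [[-85.5, -11.1], [-63.9, 51.6], [-18.1, 71.8]] [-62.9  49.8]
tin 560 [[-47.1, -14.8], [-33.7, -7.9], [-18.1, -0.8]] [-33.3  -7.9]
```

View pics/side0.png

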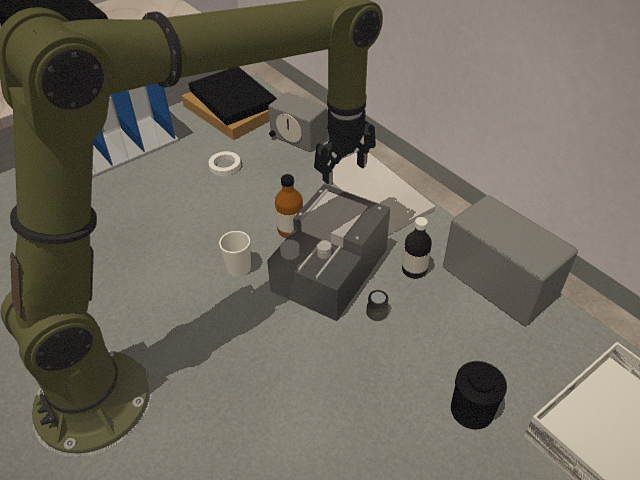

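The side view agrees: the box sits between the brown bottle, beaker, black bottle and loupe, with the small tin in the channel. The fit point at (437,290) was a bad one, because a finger hides that corner. I'll centre the wrist camera over the box and fit again.

Run:
```python
from cell import robot
import cv2,numpy as np
robot.move_ptp([.60,-.085,.28],[1,0,0,0])
robot.pause(.3)
p=robot.camera_params('wrist');im,d=robot.grab_frame('wrist');np.savez('w1.npz',im=im,d=d,**p);cv2.imwrite('pics/w1.png',im);print(robot.sense()['position'],robot.sense()['time'])
```

```text
[ 0.60008802 -0.08398053  0.27928541] 1.0167
```

View pics/w1.png

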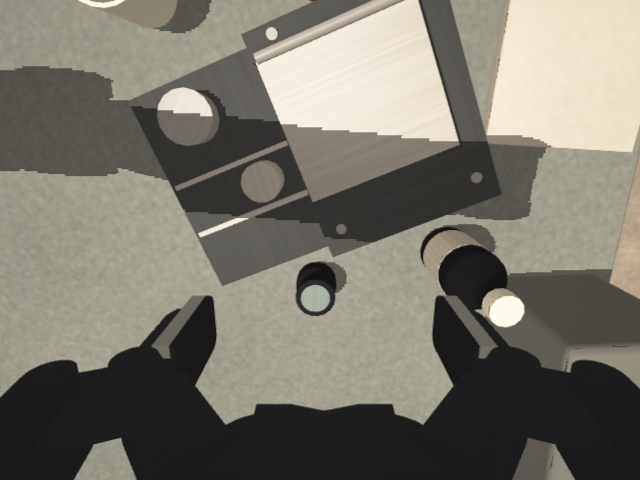

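The whole box, the tin top near (263,181), the flat tin at (188,116), the loupe at (316,290) and the black bottle are now clear. I'll fit the box to its corners.

Run:
```python
from h import *
import cv2
p=np.load('w1.npz');C=cloud(p,p['d'])
B=[(-.11,.085),(-.11,-.09),(.14,-.09),(0,-.09),(.002,-.042),(.12,-.042),(0,.085)]
uv=[(131,102),(222,285),(500,193),(332,257),(312,202),(461,146),(244,37)];z=[.105]*2+[.14]*5
W=[ray(p,q,h)[:2] for q,h in zip(uv,z)]
a,t,r=fit(B,W);print(np.degrees(a),t*1000,np.round(r*1000,1).tolist())
R=np.array([[np.cos(a),-np.sin(a)],[np.sin(a),np.cos(a)]]);np.savez('box.npz',a=a,t=t,R=R)
for q in [(271,33),(476,178),(341,229)]: print('screw',np.round((ray(p,q,.14)[:2]-t)@R*1000,1))
xy=(C[...,:2]-t)@R
for n,lo,hi,x0,y0 in(('tin',.128,.135,-.033,-.012),('flat',.122,.129,-.065,.05)):
    m=(p['d']>0)&(C[...,2]>lo)&(C[...,2]<hi)&(np.hypot(xy[...,0]-x0,xy[...,1]-y0)<.03)&(xy[...,0]<-.003)
    m=cv2.morphologyEx(m.astype('uint8'),cv2.MORPH_OPEN,np.ones((3,3)))
    q=xy[m>0]*1000;c=max(cv2.findContours(m,0,1)[0],key=cv2.contourArea);(cx,cy),rr=cv2.minEnclosingCircle(c)
    h=np.median(C[m>0][:,2]);g=ray(p,(cx,cy),.131 if n=='tin' else .125)
    print(n,m.sum(),'z',h,'mean',q.mean(0).round(1),'rng',np.ptp(q,axis=0).round(1),'circle',((g[:2]-t)@R*1000).round(1),rr)
for q in [(195,176),(230,172),(205,235),(250,214)]: print('railpt',np.round((ray(p,q,.113)[:2]-t)@R*1000,1))
m=np.isfinite(xy[...,0])&(p['d']>0)&(abs(C[...,2]-.105)<.003);print('ledge z',np.median(C[m][:,2]),'deck',np.median(C[(p['d']>0)&(abs(C[...,2]-.14)<.006)][:,2]))
```

```text
21.544389764864246 [573.76610376 -28.02906499] [[2.2, -1.3], [0.0, 1.2], [-2.2, 1.6], [-0.9, 0.7], [-1.0, 0.3], [0.4, -0.6], [1.4, -1.9]]
screw [18.9 78.2]
screw [124.4 -69.8]
screw [ 14.5 -69.8]
tin 1238 z 0.13030448283415752 mean [-32.1 -13. ] rng [31.5 31.3] circle [-31.9 -13. ] 20.518383026123047
flat 2519 z 0.12431234269226171 mean [-66.8  54. ] rng [42.8 42.6] circle [-66.2  54.1] 30.125289916992188
railpt [-84.2  10.4]
railpt [-55.6   2.7]
railpt [-99.3 -38.6]
railpt [-54.9 -35.9]
ledge z 0.10433793391262067 deck 0.13928122080449992
```

The fit residuals are about 2 mm and the rails agree. The tin is at box (-32,-13), so its rim is 16 mm short of the ledge end. I plan a full opening with the jaw line turned 19° from box x, one finger behind the tin at (-67,-6) and the other over the flap at (27,26). I'll hover there first and look.

```bash
cat >> h.py <<'E'
b=None
def W(x,y,z):
    b=np.load('box.npz');q=b['R']@np.array([x,y])/1000+b['t'];return [q[0],q[1],z/1000]
def Q(phi):
    s=(float(np.load('box.npz')['a'])+np.radians(phi))/2;return [np.cos(s),np.sin(s),0,0]
E
python3 - <<'E'
from cell import robot
from h import *
import cv2
q=Q(19);print(robot.inverse_kinematics(W(-20,10,150),q),robot.inverse_kinematics(W(48,10,103),q))
robot.move_ptp(W(-20,10,220),q);robot.movel(W(-20,10,150),v=.1);robot.pause(.3)
p=robot.camera_params('wrist');im,d=robot.grab_frame('wrist');np.savez('w2.npz',im=im,d=d,**p)
s=robot.sense();print(s['time'],s['position'],s['wrist_force'],s['gripper_width'],W(-20,10,150))
for x,y,z in[(-67,-6,116),(27,26,116),(-32,-13,131),(-48,-13,118),(2,-42,140),(2,65,140)]:
    c=np.linalg.inv(p['pose'])@np.append(W(x,y,z),1);u=p['K']@[c[0],-c[1],-c[2]];cv2.circle(im,(int(u[0]/u[2]),int(u[1]/u[2])),4,(0,0,255),-1)
cv2.imwrite('pics/w2.png',im)
s2,_=robot.grab_frame('side');cv2.imwrite('pics/s2.png',cv2.resize(s2[160:330,230:460],None,fx=3,fy=3))
E
```

```text
[ 0.12149736  0.17499629 -0.1352507   1.79784126  0.02549465  1.17043793
  0.68598256] [ 0.0778214   0.34235552 -0.14404184  1.68995897  0.05374289  1.11312979
  0.6259014 ]
2.8417 [ 0.55169439 -0.0260722   0.15039872] [-0.14133636  1.10426365  0.27371783] 0.08529947078188832 [np.float64(0.5514912173467591), np.float64(-0.026072170665687296), 0.15]
```

View pics/w2.png

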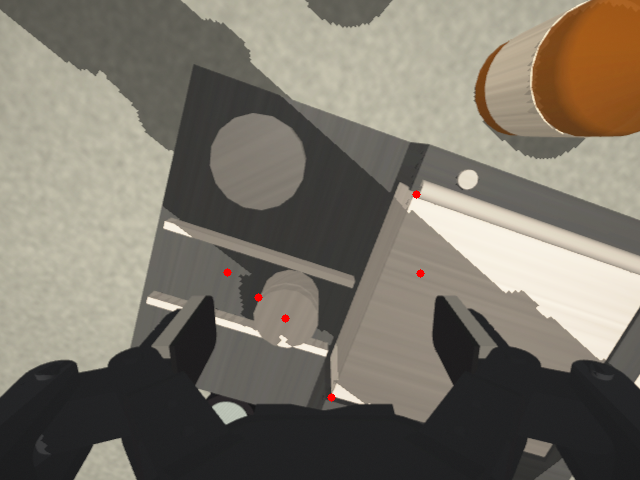

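View pics/s2.png

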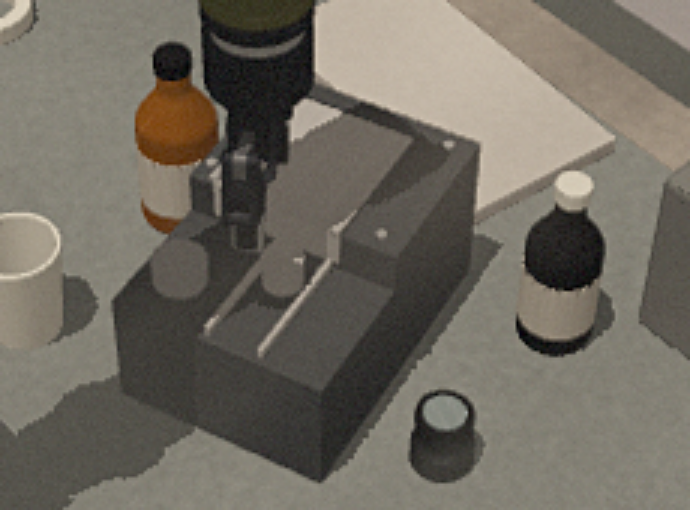

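The overlay sits on the tin, flap corners and hinge, and the side view shows the hand clear of the bottle. I'll get the fingertips' place and height from this depth frame before going down.

Run:
```python
from h import *
p=np.load('w2.npz');C=cloud(p,p['d']);b=np.load('box.npz')
xy=(C[...,:2]-b['t'])@b['R']*1000
v,u=np.mgrid[:480,:640]
for n,m in(('tin f',(u>130)&(u<235)),('flap f',(u>415)&(u<520))):
    m=m&(v>285)&(v<380)&(p['d']>0)&(C[...,2]>.15)&(C[...,2]<.23)
    q=C[m][:,2]*1000;print(n,m.sum(),'zmin',np.percentile(q,[0,1,5]))
    k=m&(C[...,2]*1000<q.min()+5);print(np.percentile(xy[k],[0,50,100],axis=0).round(1).tolist())
    # pad-face points
    k=m&(C[...,2]*1000<q.min()+15);print(np.percentile(xy[k],[0,50,100],axis=0).round(1).tolist())
```

```text
tin f 5114 zmin [162.04298363 164.54369907 168.47127145]
[[-68.9, -13.8], [-60.7, -3.3], [-57.2, 5.9]]
[[-75.8, -14.0], [-62.2, -0.5], [-56.9, 7.4]]
flap f 5202 zmin [162.11279452 164.36977444 168.63658307]
[[16.5, 14.4], [20.2, 24.5], [23.7, 36.3]]
[[16.2, 13.6], [20.4, 29.2], [30.9, 37.1]]
```

Fingertips measured 12–13 mm above the TCP. The tin finger's front corner is at (-57,-14), as planned. Now I'll go down while watching the forces, then measure the flap angle.

```bash
cat >> h.py <<'E'
def flap(p,d):
    C=cloud(p,d);b=np.load('box.npz');X=np.dstack([(C[...,:2]-b['t'])@b['R'],C[...,2]])[d>0]*1000
    m=(X[:,0]>55)&(X[:,0]<112)&(X[:,1]>0)&(X[:,1]<58)&(X[:,2]<146);X=X[m]
    if len(X)<50: return None
    an=np.arctan2(140-X[:,2],65-X[:,1]);return len(X),np.percentile(an,[20,50,80]).round(2)
E
python3 - <<'E'
from cell import robot
from h import *
import cv2
for z in(130,124,118,112,107,104):
    robot.movel(W(-20,10,z),v=.06);s=robot.sense();print(z,s['position'].round(4)[2],s['wrist_force'].round(1),s['moment'].round(2))
for n in('wrist','scene'):
    p=robot.camera_params(n);im,d=robot.grab_frame(n);np.savez(f'{n}3.npz',im=im,d=d,**p);print(n,flap(p,d))
    if n=='wrist':cv2.imwrite('pics/w3.png',im)
print(s['time'])
E
```

```text
130 0.1294 [-0.3  0.1  0.8] [ 0.01 -0.   -0.02]
124 0.1244 [0.1 0.3 3. ] [ 0.05 -0.08 -0.01]
118 0.1184 [ 0.6 -0.4  3.5] [ 0.07 -0.18 -0.04]
112 0.1123 [ 1.  -0.7  3.4] [-0.07 -0.34 -0.1 ]
107 0.1072 [ 1.1 -2.1  2.6] [-0.26 -0.32 -0.12]
104 0.1042 [ 0.4 -1.   2.9] [-0.28 -0.44 -0.05]
wrist (7802, array([0.62, 0.63, 0.66]))
scene (64, array([0.61, 0.62, 0.64]))
4.625
```

View pics/w3.png

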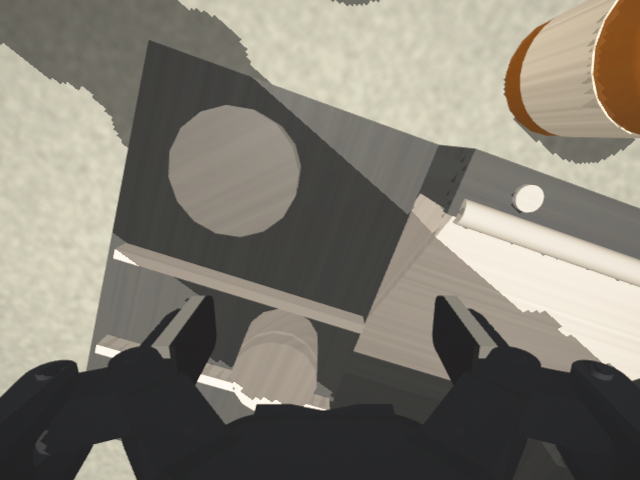

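The flap is held at 0.63 rad and the contact force is small, about 3 N. For more margin I'll shift 3 mm towards the hinge and tilt the flap finger 5° lower, then push 64 mm along the channel.

Run:
```python
from cell import robot
from h import *
import cv2
from scipy.spatial.transform import Rotation as Ro
q=(Ro.from_quat(Q(19))*Ro.from_euler('y',-5,degrees=True)).as_quat()
robot.movel(W(-20,13,104),q,v=.01)
p=robot.camera_params('wrist');im,d=robot.grab_frame('wrist');f=flap(p,d);print(f,robot.sense()['wrist_force'].round(1))
assert f[1][1]>.6
for x in(-12,0,12,24,34,44):
    robot.movel(W(x,13,104),v=.05);s=robot.sense();print(x,s['time'],s['position'].round(4),s['wrist_force'].round(1))
robot.pause(.3)
for n in('wrist','side'):
    p=robot.camera_params(n);im,d=robot.grab_frame(n);np.savez(f'{n}4.npz',im=im,d=d,**p);print(n,flap(p,d))
    cv2.imwrite(f'pics/{n}4.png',im if n=='wrist' else cv2.resize(im[160:330,230:460],None,fx=3,fy=3))
```

```text
(6417, array([0.77, 0.79, 0.81])) [ 0.3 -1.3  3.5]
-12 5.5333 [ 0.5582 -0.0208  0.104 ] [ 1.7 -3.4  2.3]
0 5.925 [ 0.5694 -0.0159  0.1039] [ 1.6 -3.2  4. ]
12 6.3167 [ 0.5807 -0.0113  0.1041] [ 0.5 -3.3  3.3]
24 6.7083 [ 0.5914 -0.0061  0.1037] [ 3.7 -4.7  4.1]
34 7.0583 [ 0.6016 -0.0034  0.1041] [ 2.3 -3.7  2.1]
44 7.4083 [6.107e-01 5.000e-04 1.040e-01] [ 2.2 -3.   3. ]
wrist (14182, array([0.58, 0.77, 0.8 ]))
side (323, array([0.7 , 0.75, 0.78]))
```

View pics/wrist4.png

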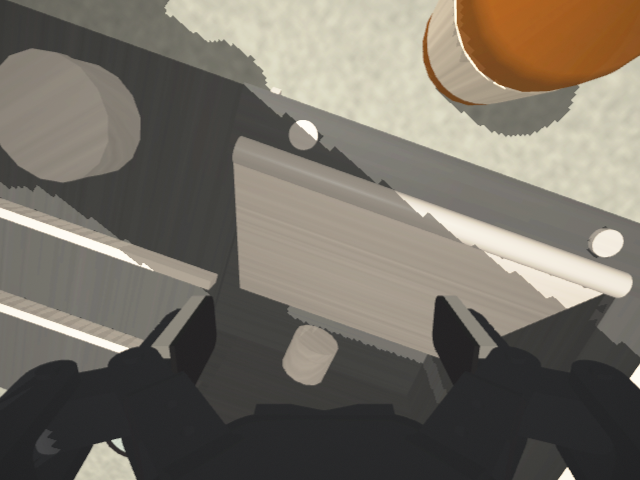

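View pics/side4.png

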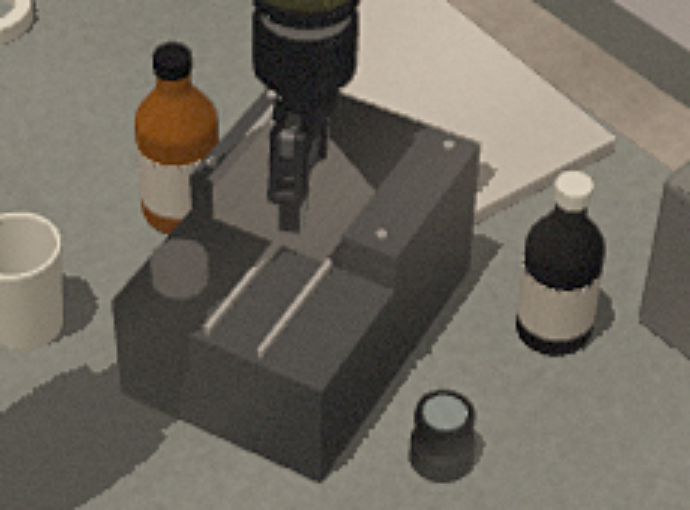

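The channel is empty and the tin lies well down in the shaft at (312,350), below the flap's edge, with the flap still held at about 0.77. I'll check the tin's height, then lift slowly so the flap follows the finger shut.

Run:
```python
from cell import robot
from h import *
import cv2
p=np.load('wrist4.npz');C=cloud(p,p['d']);b=np.load('box.npz');c=C[335:365,300:325].reshape(-1,3).mean(0)
print('tin',((c[:2]-b['t'])@b['R']*1000).round(1),c[2])
assert c[2]<.07
robot.movel(W(44,13,150),v=.05);print(robot.sense()['wrist_force'].round(1))
robot.movel(W(44,13,260),v=.12)
robot.move_ptp([.60,-.085,.28],[1,0,0,0]);robot.pause(.5)
p=robot.camera_params('wrist');im,d=robot.grab_frame('wrist');print('flap',flap(p,d));cv2.imwrite('pics/w5.png',im)
C=cloud(p,d);xy=(C[...,:2]-b['t'])@b['R']
m=(d>0)&(C[...,2]>.122)&(C[...,2]<.129)&(np.hypot(xy[...,0]+.0665,xy[...,1]-.054)<.03);print('flat',(xy[m].mean(0)*1000).round(1))
p=robot.camera_params('side');i,d=robot.grab_frame('side');print(flap(p,d))
s=robot.sense();print(s['time'],s['wrist_force'].round(1))
```

```text
tin [ 53.3 -56.7] 0.03308478641362473
[ 0.1  0.7 -0.2]
flap (7169, array([0.  , 0.02, 0.05]))
flat [-66.8  54. ]
(438, array([-0.03,  0.02,  0.1 ]))
11.0917 [-0.4  0.6  0.8]
```

View pics/w5.png

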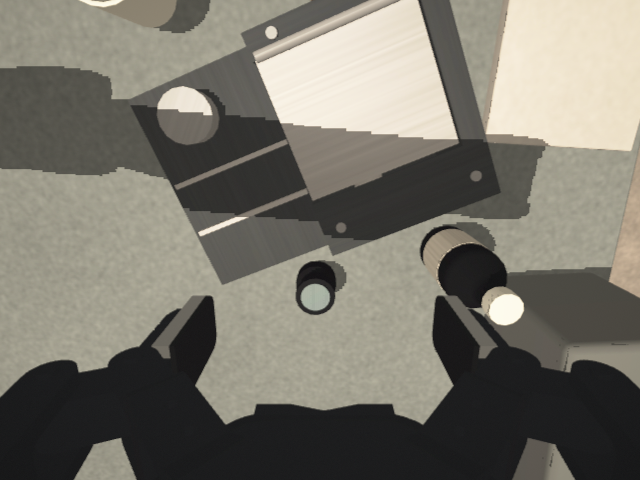

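The flap looks shut and the flat tin hasn't moved. I'll compare the flap height with the earlier frame from the same viewpoint, because of the small jog along its edge near (370,180). If they match, I'll hand in.

Run:
```python
from cell import robot
from h import *
b=np.load('box.npz')
def prof(p,d):
    C=cloud(p,d);xy=(C[...,:2]-b['t'])@b['R']*1000;o=[]
    for y in(50,20,-10,-35):
        m=(d>0)&(abs(xy[...,1]-y)<4)&(xy[...,0]>10)&(xy[...,0]<112)&(abs(C[...,2]-.14)<.03);o.append(round(float(np.median(C[m][:,2])*1000),1))
    return o
w=np.load('w1.npz');A=prof(w,w['d']);robot.pause(.5);p=robot.camera_params('wrist');im,d=robot.grab_frame('wrist');B=prof(p,d);print(A,flap(w,w['d']),B)
if max(abs(np.array(A)-B))<1.5: robot.finish_job();print('done')
```

```text
[139.2, 139.2, 139.2, 139.3] (7198, array([0.  , 0.02, 0.05])) [139.3, 139.3, 139.3, 139.3]
the job is handed in; nothing more can be done
done
```

The small film tin is in the drop box, the flap has closed by itself, and the job is handed in (about 12 s of robot time).

- **What I did:** I pressed the flap open with one fingertip and held it at about 0.77 rad. The other finger pushed the tin 64 mm along the channel and off the ledge. It was never gripped or lifted. I then raised the hand clear, and the flap followed it shut.
- **Tin:** the depth image put its visible surface at z ≈ 33 mm, down inside the box, before I let the flap go.
- **Flap:** afterwards it was level at 139.3 mm across its width, against 139.2–139.3 mm before I touched it.
- **Flat tin:** it measured (-66.8, 54.0) mm in the box frame both before and after.
- **Other objects:** the loupe and black bottle sat at the same pixels in the last picture. I did not re-measure the brown bottle, beaker, developing tank or tape roll; the hand stayed clear of them.
- **Forces:** the wrist force stayed under about 7 N in every reading I took.
- **Disagreements:** the first box fit used a corner hidden by a finger, so I redid it from a second view with residuals of about 2 mm. A small jog along the flap's edge in the last picture turned out not to be a gap, since the flap heights matched.

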